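Slide a specimen carrier home under a spring clip

TASK

On the clamping stage, press the spring clip's long paddle down with one fingertip so that its lip rises, keep it held down, and with the other fingertip push the flat specimen carrier along the channel beneath the raised lip until it is fully home against the end stop; only then let the clip come down so that it clamps the carrier, and finish clear of everything. The carrier is only pushed, never lifted, the lip must not come down on it before it is home, and the things standing around stay where they are.

Things in the scene. Friction and masses are not known exactly. Their poses are not given: they have to be found in the camera images.
- stage: clamping stage, fixed on the worktop: grey foot plate 170 x 112 x 10 mm, on it an aluminium bed with a channel. Origin: on the worktop (z = 0) under the channel's centre line, half-way along. x runs along the channel from its open end (x = -85 mm) to the end stop, y from the channel to the clip's paddle, z up. The foot plate spans y -36 to +76 mm.
- channel_end (a point): point on the channel floor, on its centre line, at the near face of the end stop: stage x = +75, y = 0, z = 22 mm (the floor is 22 mm above the worktop). The stop is an upright wall 12 mm high above the floor. The channel is 43 mm wide, between guides 5 mm thick and 7 mm high above the floor; its other end is open.
- clip (a joint): angle of the spring clip, a steel rocker hinged along stage x. 0 = closed: lip 2 mm over the channel floor, blocking the carrier; paddle slants up outward at 0.5 rad. Grows as the paddle is pressed, to the stop at 0.5: paddle level, lip 17 mm over the floor. Lip clears the carrier from 0.28; about 0.25 when clamping it. Spring closes it: 0.045 N m at 0, 0.195 at 0.5 (7.5 N on the paddle 26 mm from the hinge).
- clip_hinge (a point): point on the clip's hinge axis at stage x = 0, y = +29 mm, 23 mm above the worktop; the axis runs along stage x, its barrel is 8 mm thick and ends in lugs 27 mm above the worktop (stage x -85 to -78 and +62 to +70, y +26 to +40). The paddle reaches from 4 to 48 mm outside the axis (its outer edge about 47 mm above the worktop at rest).
- paddle_pressed (a point): point fixed on the stage where the middle of the paddle's top face lies when the paddle is fully pressed: stage x = -23, y = +55 mm, 25 mm above the worktop (3 mm above the channel floor). The paddle is a flat plate of slippery grey plastic (friction about 0.15), 110 mm along x (stage x -78 to +32) by 44 mm in y (+33 to +77 when pressed), 4 mm thick; a fingertip can slide along it.
- clip_lip (a point): middle of the lower edge of the clip's lip; moves with the clip. The lip is a downturned steel bar 20 mm along x (stage x +40 to +60 mm), 6 mm thick in y, over the channel at about stage y = -6 mm. The arm that carries it crosses the channel from the hinge, its top 18 mm above the channel floor when closed and up to 34 mm when open.
- carrier: flat specimen carrier to be pushed: dark steel plate 50 mm (x) x 40 mm (y) x 10 mm (z), 0.14 kg, a small glass window in its top. Origin: centre of its underside. It starts lying on the channel floor, before the lip, with its axes along the stage's; at home its origin is at stage x = +50 mm, its far edge on the end stop.
- tape_roll: roll of tape lying flat beside the stage, 62 mm across, 19 mm high, origin at the centre of its underside; leave it alone
- dish_1: round petri dish beside the stage, 60 mm across, 15 mm high, origin at the centre of its underside; leave it alone
- pen_1: pen 145 mm long, 9 mm high, lying along the paddle side of the stage, origin at the centre of its underside; leave it alone
- bottle_small: small bottle with screw cap standing apart to the left of the stage, 45 mm across, 90 mm high, origin at the centre of its underside; leave it alone
- timer: small bench timer to the left of the stage, 52 x 66 x 16 mm, lying flat, origin at the centre of its underside; leave it alone

How it is judged (in metres and radians):
On the way:
1. with the clip's paddle held down by the fingers, the fingers push the carrier in beneath the raised lip (value of joint clip above 0.27 rad and contact force between the fingers and clip above 0.5 N and contact force between the fingers and carrier above 0.05 N and x of carrier in the frame of stage above 0.02 m), for 0.05 s.
At the end, for the whole second after the job is handed in: The carrier lies flat on the channel floor within 3 mm of the end stop, at rest, and the released clip bears on it with more than 1 N (x of carrier in the frame of stage between 0.047 and 0.053 m and y of carrier in the frame of stage between -0.004 and 0.004 m and z of carrier in the frame of stage between 0.02 and 0.0245 m and angle between the x axis of carrier and the x axis of stage, either way round below 0.1 rad and angle between carrier's own z axis and vertical below 0.06 rad and contact force between clip and carrier above 1 N and value of joint clip between 0.15 and 0.32 rad and linear speed of carrier below 0.01 m/s); the robot touches nothing.
It fails at once if the carrier is lifted more than 7 mm off the channel floor or tipped by more than 0.2 rad (z of carrier in the frame of stage above 0.029 m or angle between carrier's own z axis and vertical above 0.2 rad).
It fails at once if the lip comes down on the carrier (more than 1.5 N) before it is home (more than 5 mm short of the end stop) (contact force between clip and carrier above 1.5 N and x of carrier in the frame of stage between 0.018 and 0.045 m).
It fails at once if the tape roll, petri dish, pen, bottle or timer is moved by more than 30 mm (distance of any of tape_roll, dish_1, pen_1, bottle_small, timer from where it was at the start of the episode above 0.03 m).
It also fails if it takes over 42 s, if anything falls off the work surface, if the arm or the gripper's body presses on something with over 40 N, if the wrist force passes 120 N, or if a joint passes its speed limit or range.

ROBOT

A 6-joint arm with a two-finger parallel gripper is mounted at the origin on a cart in front of the work surface, level with it; the furniture and walls round the work are solid. World frame = base frame: x ahead of the robot, y to its left, z up, the work surface at z = 0. Lengths are in mm, angles in rad, forces in N, time in s.
With the tool pointing down it reaches from about 250 to 800 mm from the base axis. Payload 3.9 kg.
Tool frame: the origin (TCP) lies at the centre of the arm's flange, where the gripper is bolted on; the fingertips stand 173 mm ahead of it and the grasp point (between the pads) lies 155 mm ahead of it (hold_point_z is the z of the grasp point in the tool frame, in mm); z points along the fingers, y is the direction in which the jaws open and shut (so a half turn about z gives the same grasp; the last joint's range is limited). The gripper opens to 85 mm and grips with 20 to 120 N. Pads are 22 mm wide; open, the fingers measure 114 mm over their backs; the gripper's body (76 mm by 85 mm) begins 54 mm behind the grasp point. The pads swing forward as they close: fully open they stand 13 mm farther back than shut.
Start: joints at [1.191, 0.26, -0.138, 1.173, 0, 1.571], TCP at [194.631, 487.581, 404.704] pointing down, gripper open.
Joint ranges: [-2.78, 2.78], [-0.83, 1.72], [-1.28, 1.37], [-1.9, 2.12], [-1.57, 1.48], [-3.14, 3.14]. Speed limits (rad/s): [2.57, 2.57, 3.14, 3.14, 3.14, 3.14].

INTERFACE

Orientations are given as a unit quaternion [w, x, y, z].
In Python, from bench import * gives the robot as it stands. The module is installed in compiled form; this text tells all that it offers.
- The arm moves only by the tool carry_out, never from a script. Its argument "increments" is a list of rows, each an object of numbers: "gripper": the finger opening in cm, from 0 to 8.54; "tx", "ty", "tz": the shift along the tool's x, y, z in cm; "roll": the turn about the tool's z in rad. In form: [{"gripper": .., "tx": .., "ty": .., "tz": .., "roll": ..}, ...]. A call has 1 to 20 rows; each row is the pose to reach, as a shift and turn from the pose commanded when the call began, along the tool's axes at that moment; what a row does not reach only later rows make up. A row lasts 1/10 s, in which the tool goes at most 50 mm and 8.59 degrees, less where a joint would pass 70% of its speed; a pose out of reach is approached as far as the arm can. A call with a gripper value outside its range is refused whole. The fingers move at their own pace and stop on an object; "force" is the grip in N (left out, the last holds). Time passes only in rows, so rows that repeat a pose let the fingers close. It gives the time, the measured TCP pose, the force and the opening at its end, in the units of the state.
- read_state(): the state, without advancing time (a new reading comes with each control period).
- get_image(name): name is "scene" or "top" or "wrist"; returns the picture (400x640x3 uint8, red, green, blue); there is no depth.
- camera_params(name): a dict with "fx", "fy", "cx", "cy" (pixels), "R" (3x3) and "t" (3): a world point X has camera coordinates R X + t; the wrist camera has in their place "T_tool_cam" (4x4, takes a point from camera to tool coordinates, whose origin is the TCP and whose axes are the flange's). Camera axes: x right, y down, z forward; pixel columns grow to the right and rows downward; lengths in mm; the calibration is good to about 2 mm. A picture is of the moment at which its call begins: read the wrist's pose just before it. camera_params takes no time and is no camera call.
- finish_job(): hands the job in, once; it reports no verdict.
The state is a dict: "t": time; "joints": joint angles; "dq": joint speeds; "joint_efforts": joint torques, N m; "tool_pos": TCP position; "ee_rot": TCP orientation; "wrist_force": force on the tool from outside, world axes, zero at the start; "ft_torque": the same for the moment, N m; "finger_gap": finger opening in mm.
Only numpy, scipy, OpenCV 4.12 (cv2) and the standard library are available. Lean on these libraries where they do the work, as an engineer would, in place of code of your own. Each camera call takes 0.05 s, during which the arm holds its last target.

## Working session

There is one attempt and no reset: what is moved stays moved. The work goes in short steps, Python scripts to look and compute and a tool call to move; the robot and the scene stay as the last step left them, time stands still between calls to the robot, and variables do not carry over. Pictures are saved under pics/ and viewed, and the job is handed in when it is done.

Besides the shell and the picture viewer there is one more tool, called after "Request:" as name([rows], argument=value, ...), one row to a line, values as JSON. carry_out: Moves the arm, as the interface text tells. Its arguments: {"type":"object","properties":{"increments":{"type":"array","items":{"type":"object","properties":{"gripper":{"type":"number"},"tx":{"type":"number"},"ty":{"type":"number"},"tz":{"type":"number"},"roll":{"type":"number"}}}},"force":{"type":"number"}},"required":["increments"]}

```bash
mkdir -p pics
python3 - <<'E'
from bench import *
import cv2,json
s=read_state();print(s)
for n in ("scene","top","wrist"):
    im=get_image(n);cv2.imwrite(f"pics/{n}0.png",im[:,:,::-1]);p=camera_params(n);print(n,p)
E
```

```text
{'t': 0.0, 'joints': array([ 1.19097779e+00,  2.60654115e-01, -1.39380961e-01,  1.17269395e+00,
        3.55394649e-05,  1.57078858e+00]), 'dq': array([ 0.00073648, -0.00131868,  0.00106287, -0.00070874, -0.000661  ,
        0.00038271]), 'joint_efforts': array([-6.20915780e-04, -4.05673885e+01,  2.53923440e+01,  1.85263390e-02,
       -6.27861982e-05,  8.53722320e-07]), 'tool_pos': array([194.51043657, 487.26185304, 403.87575643]), 'ee_rot': array([-1.99871305e-04,  1.88765917e-01,  9.82021637e-01, -9.45619639e-04]), 'wrist_force': array([ 0.8712013 ,  0.84976387, -1.3160412 ]), 'ft_torque': array([-0.0214756 , -0.0038366 , -0.01700014]), 'finger_gap': 85.36777626921605}
scene {'fx': 461.508827023109, 'fy': 461.508827023109, 'cx': 319.7401408109763, 'cy': 200.57977358069496, 'R': array([[ 8.31380074e-01, -5.55703647e-01, -7.93432126e-04],
       [-4.11955944e-01, -6.15361724e-01, -6.72028458e-01],
       [ 3.72960417e-01,  5.59037928e-01, -7.40524896e-01]]), 't': array([-390.94223992,  325.49286654,  846.57568951])}
top {'fx': 467.93176085812, 'fy': 467.93176085812, 'cx': 315.08444419917396, 'cy': 205.5394498182259, 'R': array([[-0.07642019, -0.99707278, -0.00241487],
       [-0.97445548,  0.07519923, -0.21161661],
       [ 0.21117876, -0.0138186 , -0.97734977]]), 't': array([ 150.82885216,  548.83658703, 1159.68108903])}
wrist {'fx': 301.5579908427058, 'fy': 301.5579908427058, 'cx': 314.04971521830976, 'cy': 198.32504424205192, 'T_tool_cam': array([[-3.14906105e-04, -9.58271708e-01, -2.85858768e-01,
         7.32770416e+01],
       [ 9.99999928e-01, -3.62633917e-04,  1.14027430e-04,
         1.37866793e+00],
       [-2.12931345e-04, -2.85858711e-01,  9.58271753e-01,
         3.13153177e+01],
       [ 0.00000000e+00,  0.00000000e+00,  0.00000000e+00,
         1.00000000e+00]])}
```

View pics/scene0.png

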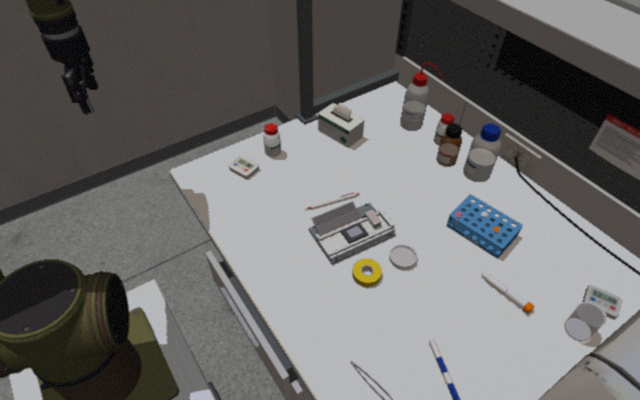

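View pics/top0.png

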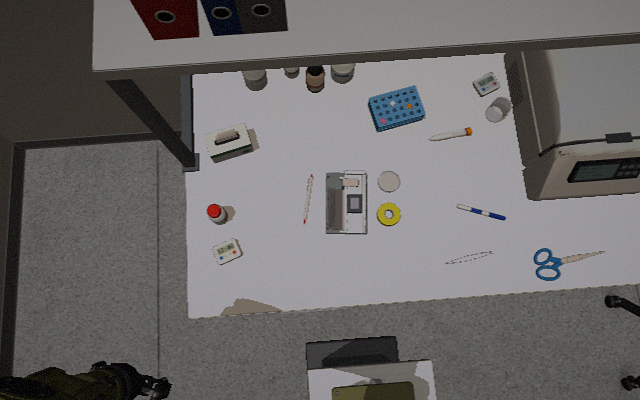

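View pics/wrist0.png

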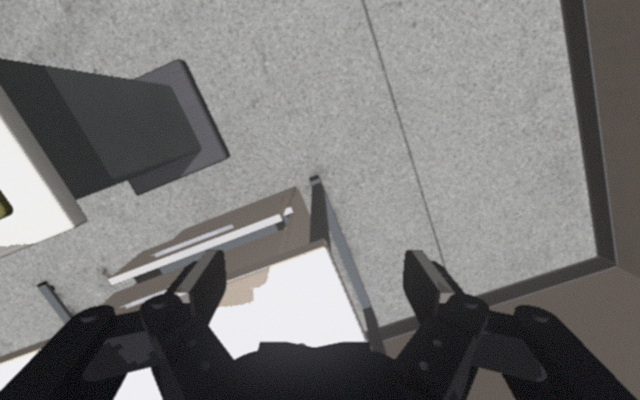

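```bash
cat > h.py <<'E'
import numpy as np,cv2
from scipy.spatial.transform import Rotation as Ro
def rq(q): return Ro.from_quat([q[1],q[2],q[3],q[0]]).as_matrix()
def ray(p,uv,s=None):
    d=np.array([(uv[0]-p['cx'])/p['fx'],(uv[1]-p['cy'])/p['fy'],1.])
    if 'R' in p:
        R=np.array(p['R']);return -R.T@p['t'],R.T@d
    T=np.array(p['T_tool_cam']);Rt=rq(s['ee_rot'])
    return s['tool_pos']+Rt@T[:3,3],Rt@T[:3,:3]@d
def onz(p,uv,z,s=None):
    o,d=ray(p,uv,s);return o+d*(z-o[2])/d[2]
def proj(p,X,s=None):
    X=np.asarray(X,float)
    if 'R' in p: c=np.array(p['R'])@X+p['t']
    else:
        T=np.array(p['T_tool_cam']);Rt=rq(s['ee_rot'])
        c=T[:3,:3].T@(Rt.T@(X-s['tool_pos'])-T[:3,3])
    return np.array([p['fx']*c[0]/c[2]+p['cx'],p['fy']*c[1]/c[2]+p['cy']])
def crop(im,x0,y0,w,h,k,f):
    c=im[y0:y0+h,x0:x0+w]
    cv2.imwrite(f,cv2.resize(c,None,fx=k,fy=k,interpolation=cv2.INTER_CUBIC))
E
python3 - <<'E'
from h import *
im=cv2.imread('pics/top0.png');crop(im,290,150,130,100,6,'pics/topc.png')
im=cv2.imread('pics/scene0.png');crop(im,295,180,130,100,6,'pics/scenec.png')
from bench import *
p=camera_params('top')
for uv in [(347,202),(326,234),(367,234),(367,171),(326,173)]: print(onz(p,uv,20))
E
```

```text
[570.30714184  21.30204479  20.        ]
[487.90140126  84.77081689  20.        ]
[479.54704842 -23.70213516  20.        ]
[652.55671694 -41.05451536  20.        ]
[655.53753005  71.08976226  20.        ]
```

View pics/topc.png

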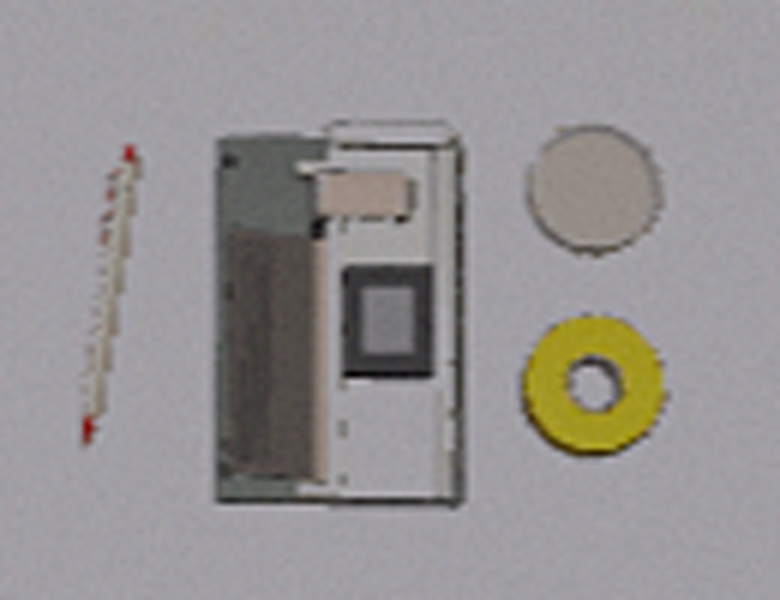

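View pics/scenec.png

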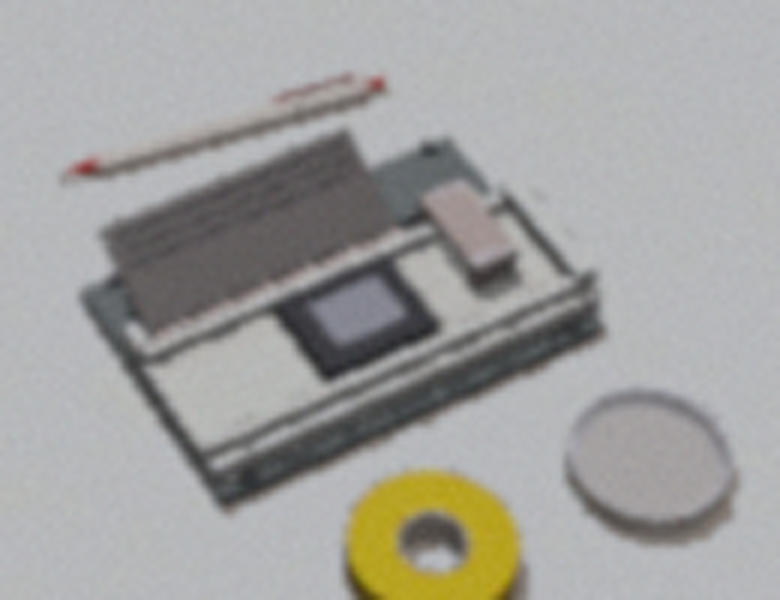

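Request:
carry_out([
  {"tx":-2,"ty":-1,"tz":0.1,"roll":-0.02},
  {"tx":-6,"ty":-3.2,"tz":0.3,"roll":-0.05},
  {"tx":-10,"ty":-5.3,"tz":0.4,"roll":-0.07},
  {"tx":-14,"ty":-7.4,"tz":0.6,"roll":-0.1},
  {"tx":-18,"ty":-9.6,"tz":0.8,"roll":-0.12},
  {"tx":-22,"ty":-11.7,"tz":1,"roll":-0.15},
  {"tx":-26,"ty":-13.8,"tz":1.2,"roll":-0.17},
  {"tx":-30,"ty":-15.9,"tz":1.4,"roll":-0.2},
  {"tx":-34,"ty":-18.1,"tz":1.6,"roll":-0.22},
  {"tx":-38,"ty":-20.2,"tz":1.8,"roll":-0.24},
  {"tx":-42,"ty":-22.3,"tz":2,"roll":-0.26},
  {"tx":-46,"ty":-24.5,"tz":2.1,"roll":-0.27},
  {"tx":-50,"ty":-26.6,"tz":2.3,"roll":-0.28},
  {"tx":-53,"ty":-28.2,"tz":2.4,"roll":-0.29},
  {"tx":-54,"ty":-28.7,"tz":2.4,"roll":-0.29},
  {"tx":-54,"ty":-28.7,"tz":2.4,"roll":-0.29},
  {"tx":-54,"ty":-28.7,"tz":2.4,"roll":-0.29},
])

```text
$.increments[0]: bad value
```

Run:
```python
from bench import *
from h import *
s=read_state();print(s)
im=get_image('wrist')[:,:,::-1];cv2.imwrite('pics/w1.png',im)
crop(im,200,40,240,200,3,'pics/w1c.png')
import pickle;pickle.dump(s,open('s1.pkl','wb'))
```

```text
{'t': 0.15, 'joints': array([ 1.19100458e+00,  2.60568595e-01, -1.39086521e-01,  1.17265977e+00,
        4.78679934e-05,  1.57083093e+00]), 'dq': array([-9.75734179e-04, -3.51227253e-03,  3.08817476e-03,  8.78265783e-05,
       -3.29664747e-05, -1.00427195e-03]), 'joint_efforts': array([-3.24083940e-04, -4.06009197e+01,  2.54165429e+01,  1.26488271e-02,
       -2.09241358e-05,  2.34875031e-06]), 'tool_pos': array([194.53276799, 487.36059238, 404.03207303]), 'ee_rot': array([-1.66810075e-04,  1.88773596e-01,  9.82020342e-01, -7.41116320e-04]), 'wrist_force': array([ 0.9137799 ,  0.6633924 , -0.34160318]), 'ft_torque': array([-0.02125853, -0.01006967, -0.02618033]), 'finger_gap': 85.32854676442564}
```

View pics/w1.png

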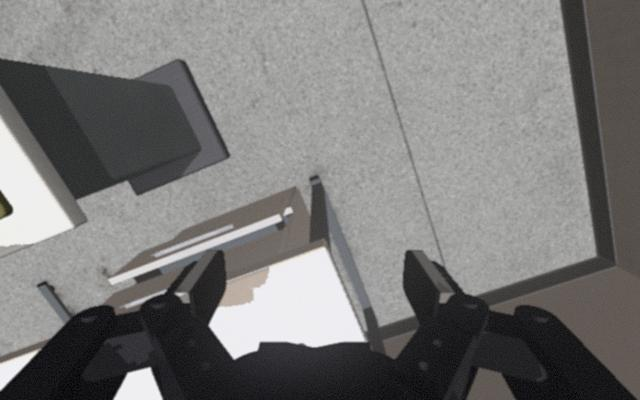

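View pics/w1c.png

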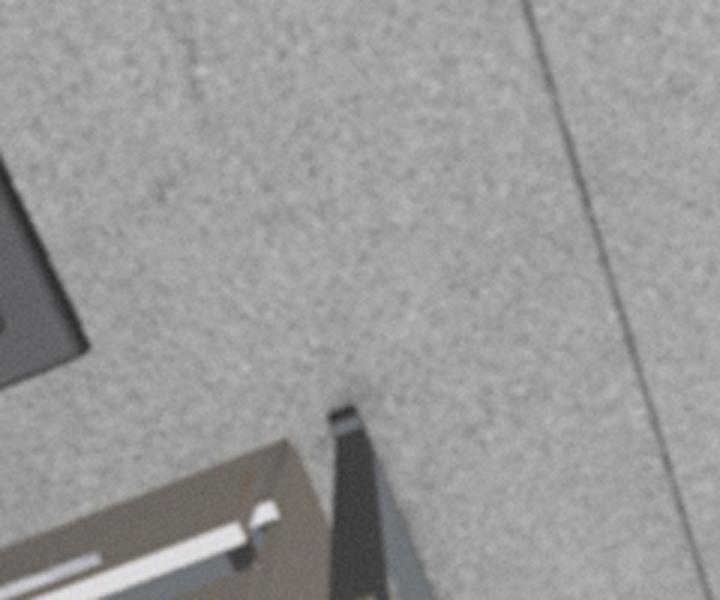

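Request:
carry_out([
  {"gripper":8.5,"tx":-2,"ty":-1,"tz":0.1,"roll":-0.02},
  {"gripper":8.5,"tx":-6,"ty":-3.2,"tz":0.3,"roll":-0.05},
  {"gripper":8.5,"tx":-10,"ty":-5.3,"tz":0.4,"roll":-0.07},
  {"gripper":8.5,"tx":-14,"ty":-7.4,"tz":0.6,"roll":-0.1},
  {"gripper":8.5,"tx":-18,"ty":-9.6,"tz":0.8,"roll":-0.12},
  {"gripper":8.5,"tx":-22,"ty":-11.7,"tz":1,"roll":-0.15},
  {"gripper":8.5,"tx":-26,"ty":-13.8,"tz":1.2,"roll":-0.17},
  {"gripper":8.5,"tx":-30,"ty":-15.9,"tz":1.4,"roll":-0.2},
  {"gripper":8.5,"tx":-34,"ty":-18.1,"tz":1.6,"roll":-0.22},
  {"gripper":8.5,"tx":-38,"ty":-20.2,"tz":1.8,"roll":-0.24},
  {"gripper":8.5,"tx":-42,"ty":-22.3,"tz":2,"roll":-0.26},
  {"gripper":8.5,"tx":-46,"ty":-24.5,"tz":2.1,"roll":-0.27},
  {"gripper":8.5,"tx":-50,"ty":-26.6,"tz":2.3,"roll":-0.28},
  {"gripper":8.5,"tx":-53,"ty":-28.2,"tz":2.4,"roll":-0.29},
  {"gripper":8.5,"tx":-54,"ty":-28.7,"tz":2.4,"roll":-0.29},
  {"gripper":8.5,"tx":-54,"ty":-28.7,"tz":2.4,"roll":-0.29},
  {"gripper":8.5,"tx":-54,"ty":-28.7,"tz":2.4,"roll":-0.29},
])

```text
t: 1.9
tool_pos: [589.0, 21.5, 380.4]
ee_rot: [-0.001, 0.045, 0.999, 0.0]
wrist_force: [-0.2, 0.4, 0.1]
finger_gap: 84.9
```

Run:
```python
from bench import *
from h import *
s=read_state();print(s)
im=get_image('wrist')[:,:,::-1];cv2.imwrite('pics/w1.png',im)
crop(im,200,40,240,200,3,'pics/w1c.png')
import pickle;pickle.dump(s,open('s1.pkl','wb'))
```

```text
{'t': 1.9, 'joints': array([ 3.63156331e-02,  3.81690560e-01, -2.30203550e-02,  1.16758935e+00,
        7.26116714e-04,  1.25746849e-01]), 'dq': array([ 0.01946462, -0.01394165, -0.01042025,  0.00085471, -0.00081555,
       -0.00281899]), 'joint_efforts': array([-8.71153884e-01, -4.67153478e+01,  2.56520569e+01, -1.06005867e-01,
       -5.00189513e-02, -1.45490227e-03]), 'tool_pos': array([589.02847996,  21.50716032, 380.44578378]), 'ee_rot': array([-7.78886162e-04,  4.47009650e-02,  9.99000063e-01,  3.01000835e-04]), 'wrist_force': array([-0.15523079,  0.41108528,  0.14677175]), 'ft_torque': array([0.00923719, 0.06944766, 0.02347702]), 'finger_gap': 84.85641748969276}
```

View pics/w1.png

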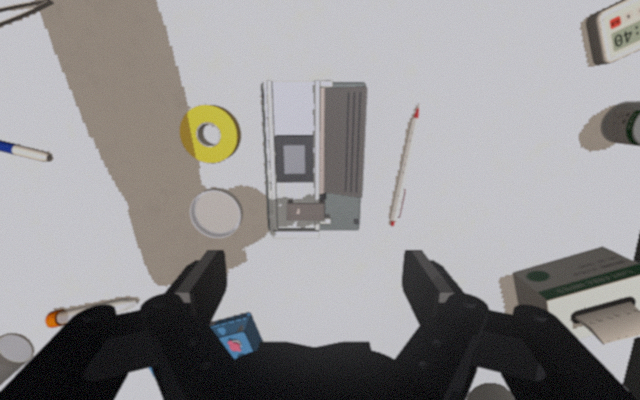

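Run:
```python
from h import *
im=cv2.imread('pics/w1.png');crop(im,255,72,120,85,6,'pics/w1a.png');crop(im,255,150,120,95,6,'pics/w1b.png')
```

```text
(no output)
```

View pics/w1a.png

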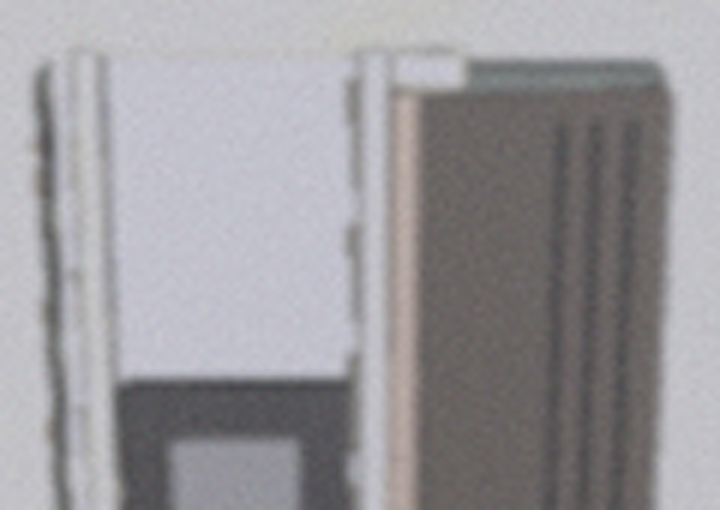

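View pics/w1b.png

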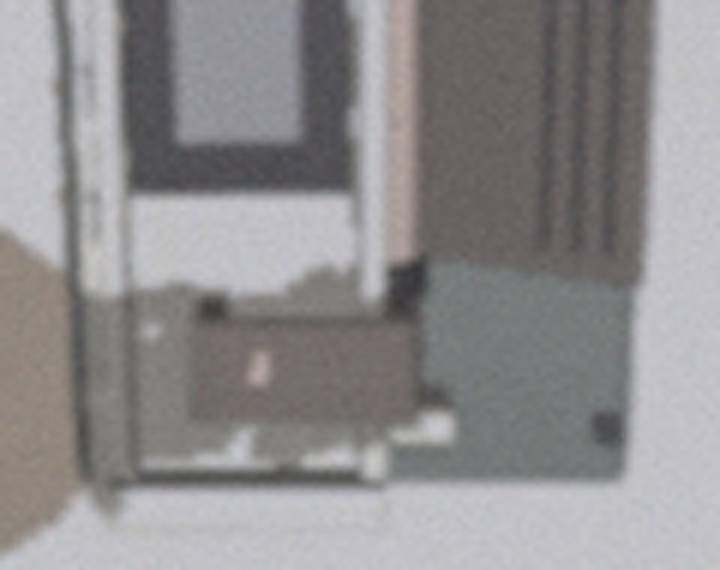

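```bash
cat > fit.py <<'E'
from bench import *
from h import *
import pickle
from scipy.optimize import least_squares
s=pickle.load(open('s1.pkl','rb'));p=camera_params('wrist');pt=camera_params('top')
a=lambda x,y:np.array([255+x/6,72+y/6]);b=lambda x,y:np.array([255+x/6,150+y/6])
t=lambda x,y:np.array([290+x/6,150+y/6])
W=[((-85,-21.5,29),a(104,56)),((-85,21.5,29),a(361,54)),((-85,76,10),a(660,62)),((85,76,10),b(625,481)),
((75,-21.5,34),b(125,487)),((75,21.5,34),b(384,487)),((-78,71.1,47),a(668,82)),((32,71.1,47),b(640,285)),((60,-9,40),b(190,420)),((40,-9,40),b(190,318))]
T=[((-85,76,10),t(216,500)),((85,76,10),t(217,138)),((-85,-36,10),t(460,503))]
def st(q,X):
    c,s_=np.cos(q[2]),np.sin(q[2]);return np.array([q[0]+c*X[0]-s_*X[1],q[1]+s_*X[0]+c*X[1],X[2]])
def f(q): return np.concatenate([proj(p,st(q,X),s)-u for X,u in W])
def g(q): return np.concatenate([proj(pt,st(q,X))-u for X,u in T])
if __name__=='__main__':
    r=least_squares(f,[570,20,-.09],loss='soft_l1');print(r.x);print(f(r.x).reshape(-1,2).round(1))
    print('top resid',g(r.x).reshape(-1,2).round(1))
    r2=least_squares(g,[570,20,-.09]);print(r2.x)
    q=r.x
    for nm,u in [('cn',a(120,383)),('cn2',a(350,383)),('cf',b(128,190)),('cf2',b(352,190))]:
        X=onz(p,u,32,s);d=X[:2]-q[:2];c,s_=np.cos(q[2]),np.sin(q[2]);print(nm,c*d[0]+s_*d[1],-s_*d[0]+c*d[1])
    for nm,u in [('cn',t(345,376)),('cn2',t(432,376)),('cf',t(345,267)),('cf2',t(432,267))]:
        X=onz(pt,u,32);d=X[:2]-q[:2];c,s_=np.cos(q[2]),np.sin(q[2]);print('top',nm,c*d[0]+s_*d[1],-s_*d[0]+c*d[1])
E
python3 fit.py
```

```text
[ 5.71898067e+02  3.70405621e+00 -8.71916460e-02]
[[-1.3 -1.4]
 [-0.8 -1.2]
 [ 1.1 -1. ]
 [ 0.4  1. ]
 [ 0.7  0.3]
 [-4.3  0.2]
 [ 0.8  0.2]
 [ 0.4  0.4]
 [ 0.1  0.9]
 [-0.4  0.4]]
top resid [[-1.  -0.9]
 [-0.8 -1.6]
 [ 0.2 -1. ]]
[ 5.68538413e+02  2.43979854e+00 -8.94171080e-02]
cn -30.768365054936183 -19.306806302393117
cn2 -30.663551125086123 20.316119630047172
cf 17.850364397198597 -19.782608839308335
cf2 17.963387980157254 20.518769306242596
top cn -34.81956442740446 16.95510763322579
top cn2 -34.42668898522179 -21.51488659541861
top cf 14.76771671516085 16.758763807600502
top cf2 15.160095633591741 -22.036175820605713
```

```bash
cat > where.py <<'E'
from bench import *
from h import *
q=[571,3.4,-.088]
s=read_state();R=rq(s['ee_rot'])
def w(x,y,z):
    c,s_=np.cos(q[2]),np.sin(q[2]);return np.array([q[0]+c*x-s_*y,q[1]+s_*x+c*y,z])
def to(x,y,z): return (R.T@(w(x,y,z)-s['tool_pos'])/10).round(2)
c,s_=np.cos(q[2]),np.sin(q[2]);d=s['tool_pos'][:2]-q[:2]
print('t',s['t'],'stage TCP',c*d[0]+s_*d[1],-s_*d[0]+c*d[1],s['tool_pos'][2],'F',s['wrist_force'].round(2),'gap',s['finger_gap'])
ya=np.degrees(np.arctan2(R[1,1],R[0,1]));print('yaw err deg',ya-90-np.degrees(q[2]))
E
python3 -c "
from where import *
print(to(-49,27,253))"
```

```text
t 1.95 stage TCP 16.1312817928497 19.966271711624337 380.6789322497961 F [-0.4  -0.24  0.19] gap 85.07419267565373
yaw err deg -0.0369473589467475
[ 6.5   0.69 12.78]
```

Request:
carry_out([
  {"gripper":4.2,"tx":1.5,"ty":0.2,"tz":2,"roll":0},
  {"gripper":4.2,"tx":3.5,"ty":0.4,"tz":5,"roll":0},
  {"gripper":4.2,"tx":5.5,"ty":0.6,"tz":9,"roll":0},
  {"gripper":4.2,"tx":6.4,"ty":0.7,"tz":12,"roll":0},
  {"gripper":4.2,"tx":6.5,"ty":0.7,"tz":12.8,"roll":0},
  {"gripper":4.2,"tx":6.5,"ty":0.7,"tz":12.8,"roll":0},
  {"gripper":4.2,"tx":6.5,"ty":0.7,"tz":12.8,"roll":0},
  {"gripper":4.2,"tx":6.5,"ty":0.7,"tz":12.8,"roll":0},
])

```text
t: 2.75
tool_pos: [527.4, 33.9, 254.7]
ee_rot: [0.002, 0.045, 0.999, 0.0]
wrist_force: [-0.6, -0.3, 0.5]
finger_gap: 42.5
```

Run:
```python
from where import *
im=get_image('wrist')[:,:,::-1];cv2.imwrite('pics/w2.png',im)
im=get_image('scene')[:,:,::-1];crop(im,270,150,160,120,5,'pics/s2c.png')
```

```text
t 2.75 stage TCP -46.1494650682818 26.527828957819665 254.67335433546134 F [-0.57 -0.32  0.53] gap 42.54950809804324
yaw err deg -0.09232923762954215
```

View pics/w2.png

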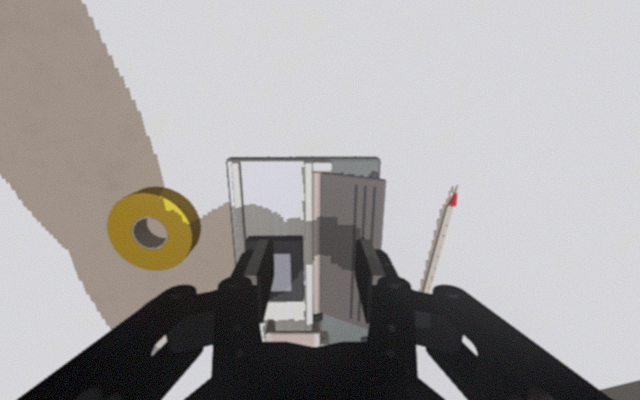

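View pics/s2c.png

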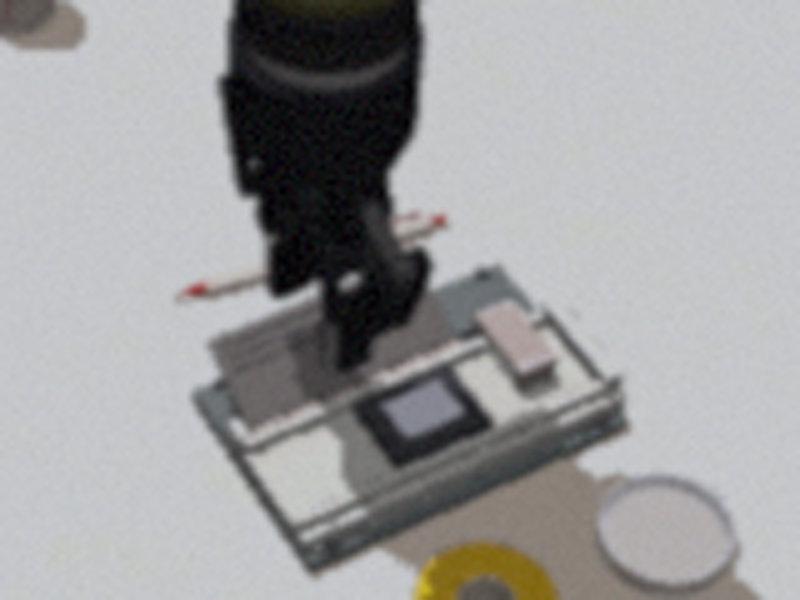

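Run:
```python
from where import *
p=camera_params('wrist');T=p['T_tool_cam']
for y in (21,28,36):
  for sg in(-1,1):
    for x,z in((11,170),(11,165)):
      c=T[:3,:3].T@(np.array([x,sg*y,z])-T[:3,3]);print(x,sg*y,z,(p['fx']*c[:2]/c[2]+[p['cx'],p['cy']]).round(1))
print(to(-49,27,253))
im=cv2.imread('pics/w2.png');crop(im,220,200,200,120,4,'pics/w2c.png')
```

```text
t 2.85 stage TCP -46.547609066938705 26.305245503553294 254.1936654635848 F [ 0.55 -0.38  0.04] gap 42.42805284374158
yaw err deg -0.10649960841554673
11 -21 170 [269.1 237.7]
11 -21 165 [267.6 241.9]
11 21 170 [353.2 237.6]
11 21 165 [354.5 241.9]
11 -28 170 [255.1 237.7]
11 -28 165 [253.2 241.9]
11 28 170 [367.2 237.6]
11 28 165 [369.  241.9]
11 -36 170 [239.1 237.7]
11 -36 165 [236.6 241.9]
11 36 170 [383.3 237.6]
11 36 165 [385.5 241.9]
[0.25 0.07 0.12]
```

View pics/w2c.png

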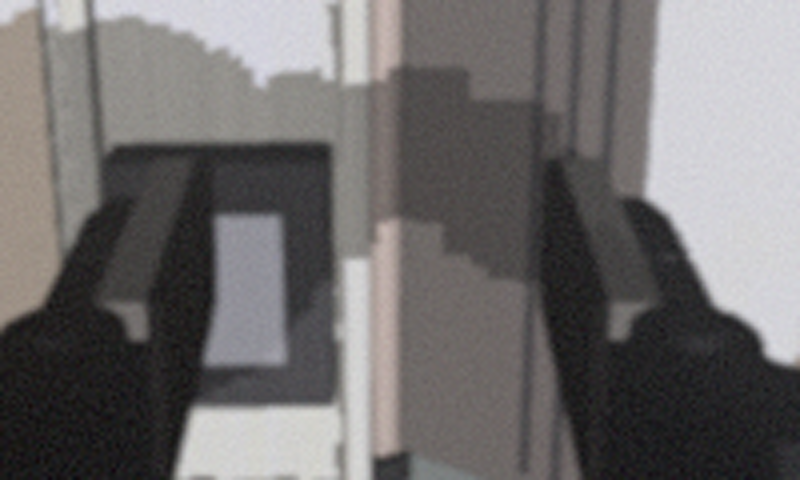

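Run:
```python
from where import *
p=camera_params('wrist')
def stg(u,v,z):
    d=onz(p,(220+u/4,200+v/4),z,s)[:2]-q[:2];return (c*d[0]+s_*d[1]).round(1),(-s_*d[0]+c*d[1]).round(1)
print(stg(115,146,32),stg(330,146,32)," win c",stg(215,213,32),stg(285,213,32),'guide in R',stg(341,50,29),'out',stg(370,50,29),'L in',stg(95,50,29),'lugs')
print(to(-49,26,215))
```

```text
t 2.85 stage TCP -46.547609066938705 26.305245503553294 254.1936654635848 F [ 0.55 -0.38  0.04] gap 42.42805284374158
yaw err deg -0.10649960841554673
(np.float64(-34.5), np.float64(-17.0)) (np.float64(-34.4), np.float64(19.9))  win c (np.float64(-21.7), np.float64(-0.3)) (np.float64(-21.7), np.float64(11.9)) guide in R (np.float64(-50.8), np.float64(21.9)) out (np.float64(-50.8), np.float64(26.8)) L in (np.float64(-50.9), np.float64(-19.9)) lugs
[ 0.26 -0.03  3.92]
```

Request:
carry_out([
  {"gripper":4.6,"tx":0.3,"ty":0,"tz":1,"roll":0},
  {"gripper":4.6,"tx":0.5,"ty":0,"tz":2.3,"roll":0},
  {"gripper":4.6,"tx":0.55,"ty":0,"tz":3.4,"roll":0},
  {"gripper":4.6,"tx":0.55,"ty":0,"tz":3.9,"roll":0},
  {"gripper":4.6,"tx":0.55,"ty":0,"tz":4,"roll":0},
  {"gripper":4.6,"tx":0.55,"ty":0,"tz":4,"roll":0},
  {"gripper":4.6,"tx":0.55,"ty":0,"tz":4,"roll":0},
])

```text
t: 3.55
tool_pos: [520.6, 34.1, 213.1]
ee_rot: [0.0, 0.045, 0.999, 0.0]
wrist_force: [-0.7, -0.0, -0.3]
finger_gap: 46.2
```

```bash
python3 -c "
from where import *
print(to(-52,26.5,200))"
```

```text
t 3.55 stage TCP -52.94969151497969 26.18364012933708 213.0667016700613 F [-0.67 -0.   -0.33] gap 46.198071340811005
yaw err deg -0.1056965996888124
[-0.09  0.03  1.31]
```

Request:
carry_out([
  {"gripper":4.6,"tx":0,"ty":0,"tz":0.3,"roll":0},
  {"gripper":4.6,"tx":0,"ty":0,"tz":0.6,"roll":0},
  {"gripper":4.6,"tx":0,"ty":0,"tz":0.9,"roll":0},
  {"gripper":4.6,"tx":0,"ty":0,"tz":1.1,"roll":0},
  {"gripper":4.6,"tx":0,"ty":0,"tz":1.2,"roll":0},
  {"gripper":4.6,"tx":0,"ty":0,"tz":1.2,"roll":0},
  {"gripper":4.6,"tx":0,"ty":0,"tz":1.2,"roll":0},
])

```text
t: 4.25
tool_pos: [520.5, 34.3, 201.0]
ee_rot: [0.001, 0.045, 0.999, 0.0]
wrist_force: [1.4, 1.5, 5.3]
finger_gap: 46.2
```

Run:
```python
from where import *
im=get_image('wrist')[:,:,::-1];crop(im,220,150,200,150,4,'pics/w3c.png')
im=get_image('scene')[:,:,::-1];crop(im,300,180,120,90,6,'pics/s3c.png')
```

```text
t 4.25 stage TCP -52.96943789974706 26.31877215616827 201.0473229264211 F [1.37 1.51 5.35] gap 46.160267800877676
yaw err deg -0.09924772834690998
```

View pics/w3c.png

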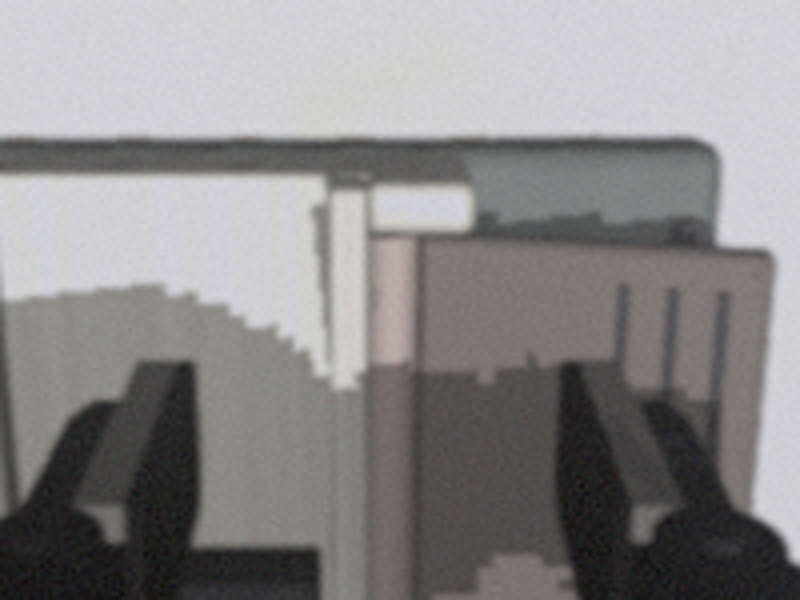

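View pics/s3c.png

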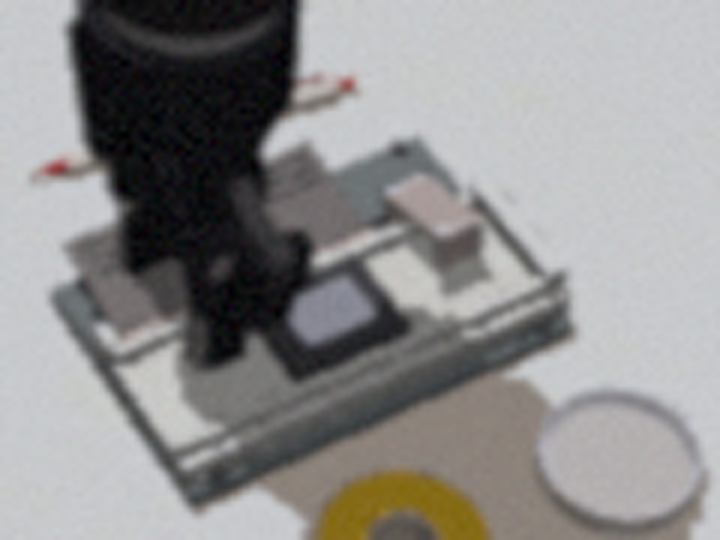

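Request:
carry_out([
  {"gripper":4.6,"tx":0,"ty":0,"tz":0.15,"roll":0},
  {"gripper":4.6,"tx":0,"ty":0,"tz":0.3,"roll":0},
  {"gripper":4.6,"tx":0,"ty":0,"tz":0.3,"roll":0},
  {"gripper":4.6,"tx":0,"ty":0,"tz":0.3,"roll":0},
])

```text
t: 4.75
tool_pos: [520.6, 34.4, 198.2]
ee_rot: [0.001, 0.045, 0.999, 0.001]
wrist_force: [0.2, 2.6, 6.0]
finger_gap: 46.0
```

Request:
carry_out([
  {"gripper":4.6,"tx":0,"ty":0,"tz":0.15,"roll":0},
  {"gripper":4.6,"tx":0,"ty":0,"tz":0.3,"roll":0},
  {"gripper":4.6,"tx":0,"ty":0,"tz":0.3,"roll":0},
  {"gripper":4.6,"tx":0,"ty":0,"tz":0.3,"roll":0},
])

```text
t: 5.15
tool_pos: [520.6, 34.6, 195.7]
ee_rot: [0.001, 0.045, 0.999, 0.001]
wrist_force: [-0.3, 3.4, 9.8]
finger_gap: 45.7
```

Run:
```python
from where import *
im=get_image('scene')[:,:,::-1];crop(im,300,180,120,90,6,'pics/s4c.png')
print(to(14,26.3,195.5))
```

```text
t 5.15 stage TCP -52.977154846720495 26.678224855841677 195.74121514977634 F [-0.26  3.42  9.84] gap 45.655905753537844
yaw err deg -0.07580121404416218
[-6.7  -0.03  0.03]
```

View pics/s4c.png

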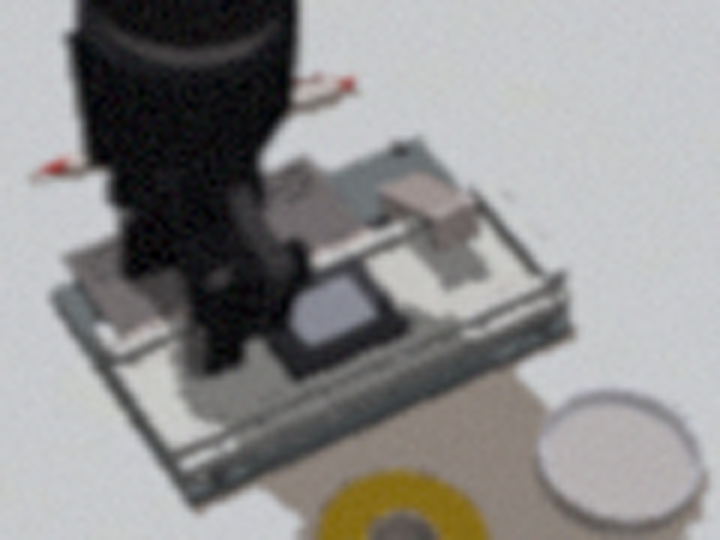

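Request:
carry_out([
  {"gripper":4.6,"tx":-0.3,"ty":0,"tz":0,"roll":0},
  {"gripper":4.6,"tx":-0.6,"ty":0,"tz":0,"roll":0},
  {"gripper":4.6,"tx":-0.9,"ty":0,"tz":0,"roll":0},
  {"gripper":4.6,"tx":-1.2,"ty":0,"tz":0,"roll":0},
  {"gripper":4.6,"tx":-1.6,"ty":0,"tz":0,"roll":0},
  {"gripper":4.6,"tx":-2,"ty":0,"tz":0,"roll":0},
  {"gripper":4.6,"tx":-2.4,"ty":0,"tz":0,"roll":0},
  {"gripper":4.6,"tx":-2.8,"ty":0,"tz":0,"roll":0},
  {"gripper":4.6,"tx":-2.8,"ty":0,"tz":0,"roll":0},
])

```text
t: 6.1
tool_pos: [547.0, 31.8, 195.7]
ee_rot: [-0.001, 0.045, 0.999, 0.0]
wrist_force: [-5.3, 0.6, 13.8]
finger_gap: 46.1
```

Run:
```python
from where import *
im=get_image('scene')[:,:,::-1];crop(im,300,180,120,90,6,'pics/s5c.png')
print(to(14,26.3,195.5))
```

```text
t 6.1 stage TCP -26.352990198671037 26.139235910883336 195.7229227225924 F [-5.27  0.59 13.84] gap 46.079506577511665
yaw err deg -0.07467249203553195
[-4.04  0.02  0.01]
```

View pics/s5c.png

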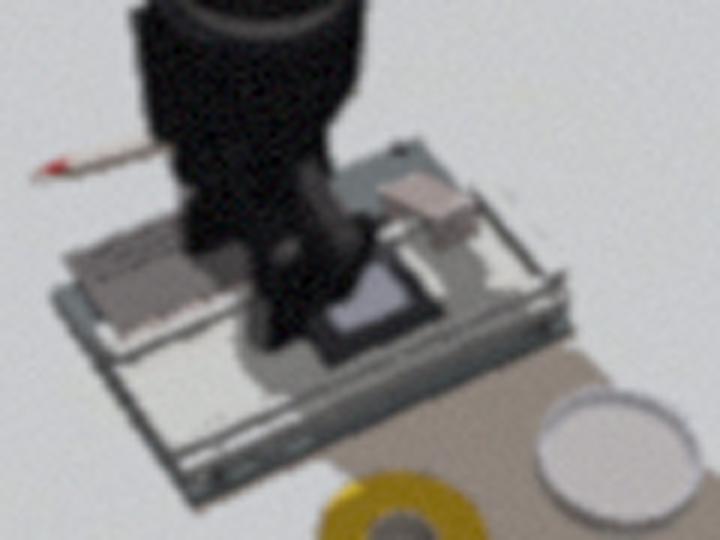

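Request:
carry_out([
  {"gripper":4.6,"tx":-0.2,"ty":0,"tz":-0.05,"roll":0},
  {"gripper":4.6,"tx":-0.5,"ty":0,"tz":-0.05,"roll":0},
  {"gripper":4.6,"tx":-0.8,"ty":0,"tz":-0.05,"roll":0},
  {"gripper":4.6,"tx":-1.1,"ty":0,"tz":-0.05,"roll":0},
  {"gripper":4.6,"tx":-1.4,"ty":0,"tz":-0.05,"roll":0},
  {"gripper":4.6,"tx":-1.7,"ty":0,"tz":-0.05,"roll":0},
  {"gripper":4.6,"tx":-2,"ty":0,"tz":-0.05,"roll":0},
  {"gripper":4.6,"tx":-2,"ty":0,"tz":-0.05,"roll":0},
  {"gripper":4.6,"tx":-2,"ty":0,"tz":-0.05,"roll":0},
])

```text
t: 7.05
tool_pos: [566.7, 29.9, 195.9]
ee_rot: [-0.001, 0.045, 0.999, 0.0]
wrist_force: [-5.5, 0.3, 12.6]
finger_gap: 46.1
```

Run:
```python
from where import *
im=get_image('scene')[:,:,::-1];crop(im,300,180,120,90,6,'pics/s6c.png')
print(to(14,26.3,195.5))
```

```text
t 7.05 stage TCP -6.6037127970567 26.021175690701607 195.8559843449765 F [-5.49  0.28 12.64] gap 46.12219503828295
yaw err deg -0.08198027465172686
[-2.06  0.03  0.03]
```

View pics/s6c.png

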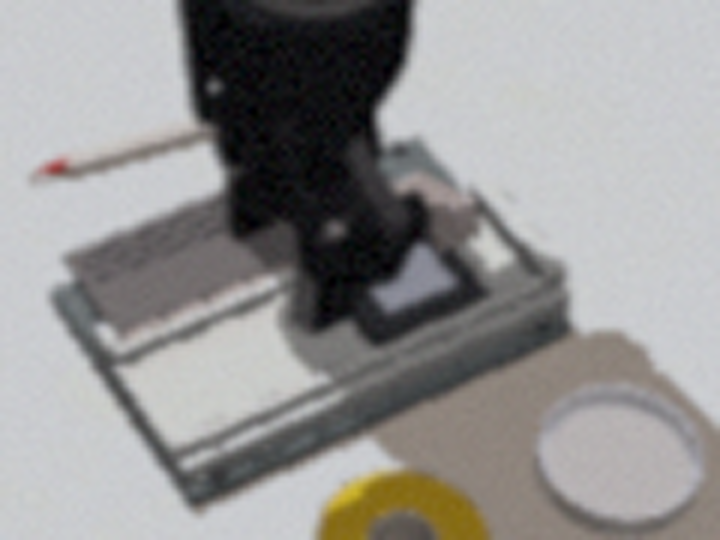

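Request:
carry_out([
  {"gripper":4.6,"tx":-0.3,"ty":0,"tz":0,"roll":0},
  {"gripper":4.6,"tx":-0.6,"ty":0,"tz":0,"roll":0},
  {"gripper":4.6,"tx":-0.9,"ty":0,"tz":0,"roll":0},
  {"gripper":4.6,"tx":-1.2,"ty":0,"tz":0,"roll":0},
  {"gripper":4.6,"tx":-1.5,"ty":0,"tz":0,"roll":0},
  {"gripper":4.6,"tx":-1.7,"ty":0,"tz":0,"roll":0},
  {"gripper":4.6,"tx":-1.7,"ty":0,"tz":0,"roll":0},
  {"gripper":4.6,"tx":-1.7,"ty":0,"tz":0,"roll":0},
])

```text
t: 7.9
tool_pos: [583.6, 28.4, 195.9]
ee_rot: [-0.001, 0.045, 0.999, 0.0]
wrist_force: [-4.1, 0.4, 11.3]
finger_gap: 45.8
```

Request:
carry_out([
  {"gripper":4.6,"tx":-0.1,"ty":0,"tz":0,"roll":0},
  {"gripper":4.6,"tx":-0.2,"ty":0,"tz":0,"roll":0},
  {"gripper":4.6,"tx":-0.2,"ty":0,"tz":0,"roll":0},
  {"gripper":4.6,"tx":-0.2,"ty":0,"tz":0,"roll":0},
])

```text
t: 8.3
tool_pos: [585.4, 28.2, 195.9]
ee_rot: [-0.002, 0.045, 0.999, 0.0]
wrist_force: [-5.5, -0.1, 12.0]
finger_gap: 46.0
```

Run:
```python
from where import *
im=get_image('scene')[:,:,::-1];crop(im,320,180,100,80,7,'pics/s7c.png')
print(to(14,26.3,195.5))
```

```text
t 8.3 stage TCP 12.145348230873326 25.97079398876998 195.86788508783215 F [-5.48 -0.1  12.03] gap 45.997601524961546
yaw err deg -0.08280494936698801
[-0.19  0.03  0.04]
```

View pics/s7c.png

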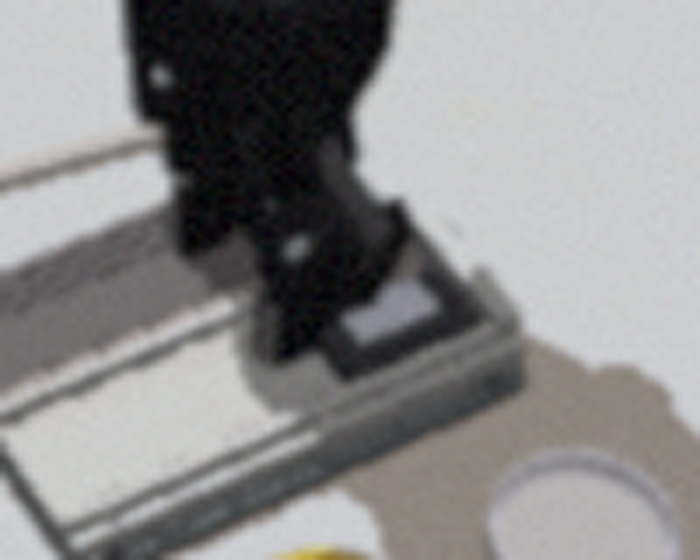

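Request:
carry_out([
  {"gripper":4.6,"tx":-0.1,"ty":0,"tz":0,"roll":0},
  {"gripper":4.6,"tx":-0.1,"ty":0,"tz":0,"roll":0},
  {"gripper":4.6,"tx":-0.1,"ty":0,"tz":0,"roll":0},
])

```text
t: 8.65
tool_pos: [586.3, 28.1, 195.8]
ee_rot: [-0.002, 0.045, 0.999, 0.0]
wrist_force: [-4.8, 0.1, 11.7]
finger_gap: 46.0
```

Request:
carry_out([
  {"gripper":4.6,"tx":-0.1,"ty":0,"tz":0,"roll":0},
  {"gripper":4.6,"tx":-0.1,"ty":0,"tz":0,"roll":0},
  {"gripper":4.6,"tx":-0.1,"ty":0,"tz":0,"roll":0},
])

```text
t: 8.95
tool_pos: [587.3, 28.0, 195.9]
ee_rot: [-0.002, 0.045, 0.999, 0.0]
wrist_force: [-4.5, 0.5, 12.3]
finger_gap: 45.9
```

Request:
carry_out([
  {"gripper":4.6,"tx":-0.1,"ty":0,"tz":0,"roll":0},
  {"gripper":4.6,"tx":-0.1,"ty":0,"tz":0,"roll":0},
  {"gripper":4.6,"tx":-0.1,"ty":0,"tz":0,"roll":0},
])

```text
t: 9.25
tool_pos: [588.3, 28.0, 195.9]
ee_rot: [-0.002, 0.045, 0.999, 0.0]
wrist_force: [-5.4, 0.3, 12.7]
finger_gap: 46.0
```

Request:
carry_out([
  {"gripper":4.6,"tx":-0.1,"ty":0,"tz":0,"roll":0},
  {"gripper":4.6,"tx":-0.1,"ty":0,"tz":0,"roll":0},
  {"gripper":4.6,"tx":-0.1,"ty":0,"tz":0,"roll":0},
])

```text
t: 9.55
tool_pos: [588.6, 27.9, 195.9]
ee_rot: [-0.002, 0.045, 0.999, 0.0]
wrist_force: [-6.2, 0.7, 13.6]
finger_gap: 45.9
```

Request:
carry_out([
  {"gripper":4.6,"tx":-0.1,"ty":0,"tz":0,"roll":0},
  {"gripper":4.6,"tx":-0.1,"ty":0,"tz":0,"roll":0},
  {"gripper":4.6,"tx":-0.1,"ty":0,"tz":0,"roll":0},
])

```text
t: 9.85
tool_pos: [589.0, 27.9, 195.8]
ee_rot: [-0.003, 0.045, 0.999, 0.0]
wrist_force: [-8.6, 1.1, 15.9]
finger_gap: 46.0
```

Run:
```python
from where import *
im=get_image('scene')[:,:,::-1];crop(im,320,180,100,80,7,'pics/s8c.png')
im=get_image('top')[:,:,::-1];crop(im,300,150,90,90,7,'pics/t8c.png')
```

```text
t 9.85 stage TCP 15.74767434658172 25.962242152540007 195.81784019097282 F [-8.64  1.12 15.89] gap 45.95540857202277
yaw err deg -0.08221424906614061
```

View pics/s8c.png

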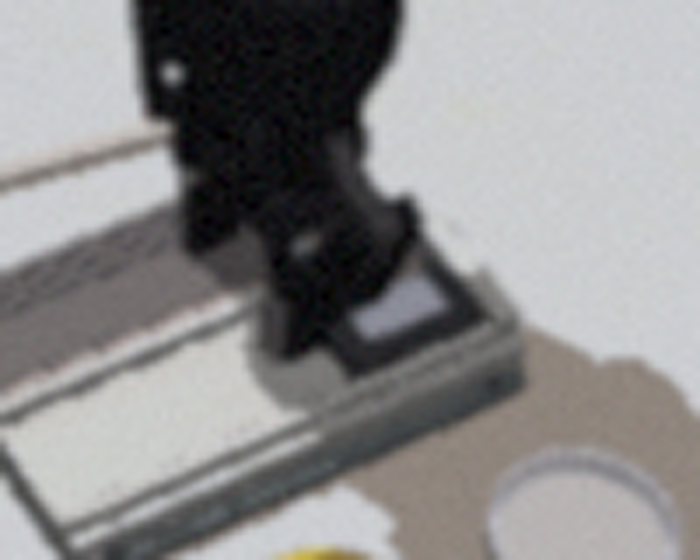

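View pics/t8c.png

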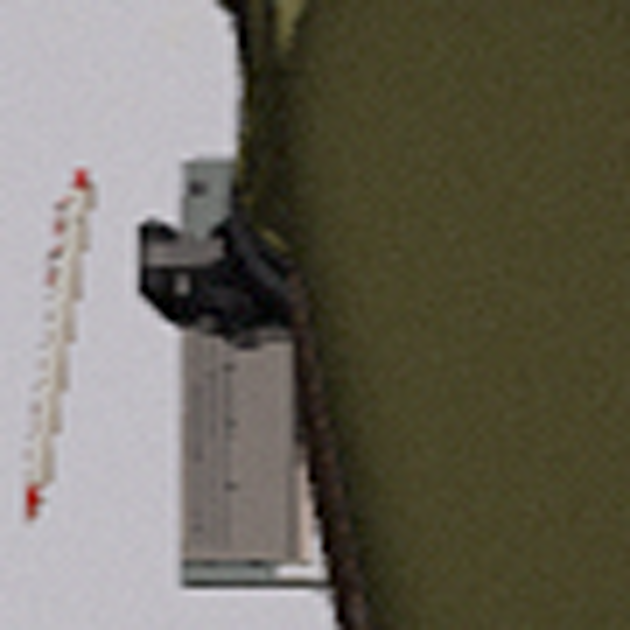

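Request:
carry_out([
  {"gripper":4.6,"tx":-0.1,"ty":0,"tz":0,"roll":0},
  {"gripper":4.6,"tx":-0.1,"ty":0,"tz":0,"roll":0},
  {"gripper":4.6,"tx":-0.1,"ty":0,"tz":0,"roll":0},
])

```text
t: 10.25
tool_pos: [589.3, 27.8, 195.8]
ee_rot: [-0.004, 0.045, 0.999, 0.0]
wrist_force: [-10.5, 1.8, 16.8]
finger_gap: 45.8
```

Request:
carry_out([
  {"gripper":4.6,"tx":0.2,"ty":0,"tz":0,"roll":0},
  {"gripper":4.6,"tx":0.4,"ty":0,"tz":0,"roll":0},
  {"gripper":4.6,"tx":0.6,"ty":0,"tz":0,"roll":0},
  {"gripper":4.6,"tx":0.6,"ty":0,"tz":0,"roll":0},
  {"gripper":4.6,"tx":0.6,"ty":0,"tz":0,"roll":0},
])

```text
t: 10.75
tool_pos: [587.4, 28.0, 196.2]
ee_rot: [0.001, 0.045, 0.999, -0.0]
wrist_force: [-1.5, -0.7, 6.7]
finger_gap: 46.0
```

Run:
```python
from where import *
im=get_image('scene')[:,:,::-1];crop(im,320,180,100,80,7,'pics/s9c.png')
```

```text
t 10.75 stage TCP 14.172830499206395 25.976652795635946 196.1720528384691 F [-1.46 -0.74  6.7 ] gap 45.954070667938424
yaw err deg -0.11061183352843784
```

View pics/s9c.png

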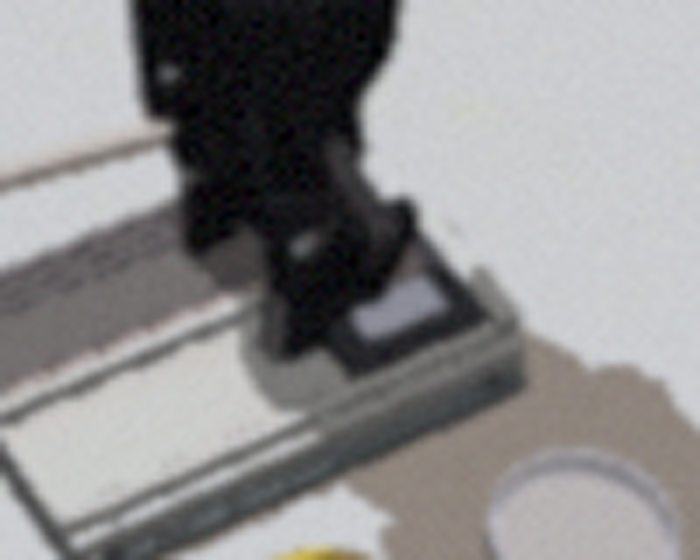

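Request:
carry_out([
  {"gripper":4.6,"tx":0.2,"ty":0,"tz":0,"roll":0},
  {"gripper":4.6,"tx":0.4,"ty":0,"tz":0,"roll":0},
  {"gripper":4.6,"tx":0.4,"ty":0,"tz":0,"roll":0},
  {"gripper":4.6,"tx":0.4,"ty":0,"tz":-0.2,"roll":0},
  {"gripper":4.6,"tx":0.4,"ty":0,"tz":-0.4,"roll":0},
  {"gripper":4.6,"tx":0.4,"ty":0,"tz":-0.6,"roll":0},
  {"gripper":4.6,"tx":0.4,"ty":0,"tz":-0.8,"roll":0},
  {"gripper":4.6,"tx":0.4,"ty":0,"tz":-1,"roll":0},
  {"gripper":4.6,"tx":0.4,"ty":0,"tz":-1.3,"roll":0},
  {"gripper":4.6,"tx":0.4,"ty":0,"tz":-1.7,"roll":0},
  {"gripper":4.6,"tx":0.4,"ty":0,"tz":-2.5,"roll":0},
  {"gripper":4.6,"tx":0.4,"ty":0,"tz":-4,"roll":0},
  {"gripper":4.6,"tx":0.4,"ty":0,"tz":-7,"roll":0},
  {"gripper":4.6,"tx":0.4,"ty":0,"tz":-11,"roll":0},
  {"gripper":4.6,"tx":0.4,"ty":0,"tz":-15,"roll":0},
  {"gripper":4.6,"tx":0,"ty":0,"tz":-18,"roll":0},
  {"gripper":4.6,"tx":0,"ty":0,"tz":-18.5,"roll":0},
  {"gripper":4.6,"tx":0,"ty":0,"tz":-18.5,"roll":0},
  {"gripper":8.5,"tx":0,"ty":0,"tz":-18.5,"roll":0},
  {"gripper":8.5,"tx":0,"ty":0,"tz":-18.5,"roll":0},
])

```text
t: 12.8
tool_pos: [586.2, 28.1, 378.4]
ee_rot: [-0.002, 0.045, 0.999, -0.0]
wrist_force: [0.1, -0.6, -0.6]
finger_gap: 73.3
```

Request:
carry_out([
  {"gripper":8.5,"tx":0,"ty":0,"tz":0,"roll":0},
  {"gripper":8.5,"tx":0,"ty":0,"tz":0,"roll":0},
  {"gripper":8.5,"tx":0,"ty":0,"tz":0,"roll":0},
  {"gripper":8.5,"tx":0,"ty":0,"tz":0,"roll":0},
])

```text
t: 13.2
tool_pos: [586.9, 28.1, 379.9]
ee_rot: [-0.0, 0.045, 0.999, -0.0]
wrist_force: [-0.3, 0.9, -0.1]
finger_gap: 84.9
```

Run:
```python
from where import *
im=get_image('wrist')[:,:,::-1];cv2.imwrite('pics/w9.png',im);crop(im,250,70,130,180,4,'pics/w9c.png')
cv2.imwrite('pics/w9c.png',cv2.resize(im[70:210,250:400],None,fx=4.2,fy=4.2,interpolation=cv2.INTER_CUBIC))
im=get_image('scene')[:,:,::-1];crop(im,300,160,120,95,6,'pics/s10c.png')
```

```text
t 13.2 stage TCP 13.631547250092973 26.023253768293177 379.9371742991486 F [-0.29  0.89 -0.08] gap 84.89797946420832
yaw err deg -0.10293199206697068
```

View pics/w9.png

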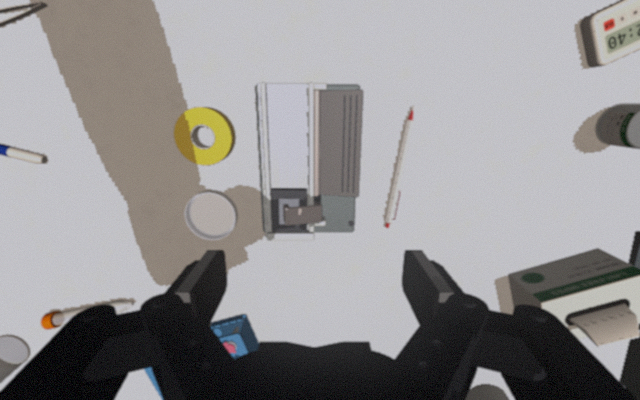

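View pics/s10c.png

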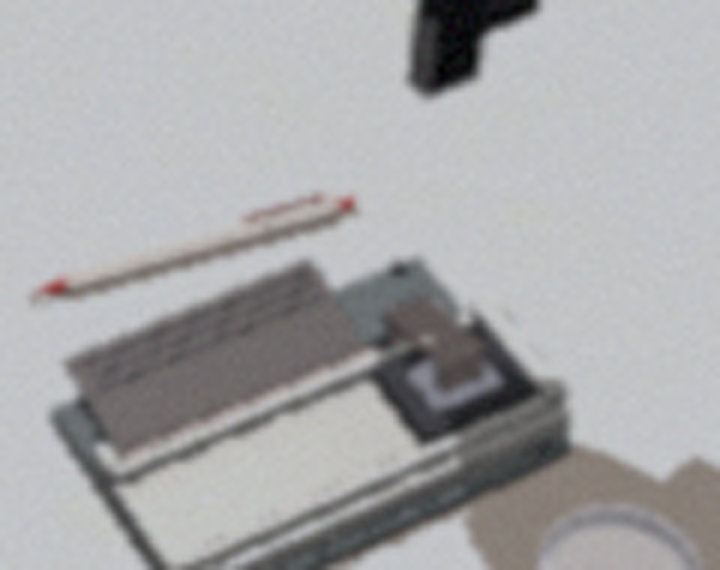

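Run:
```python
from h import *
im=cv2.imread('pics/w9.png');crop(im,250,170,120,80,6,'pics/w9d.png')
```

```text
(no output)
```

View pics/w9d.png

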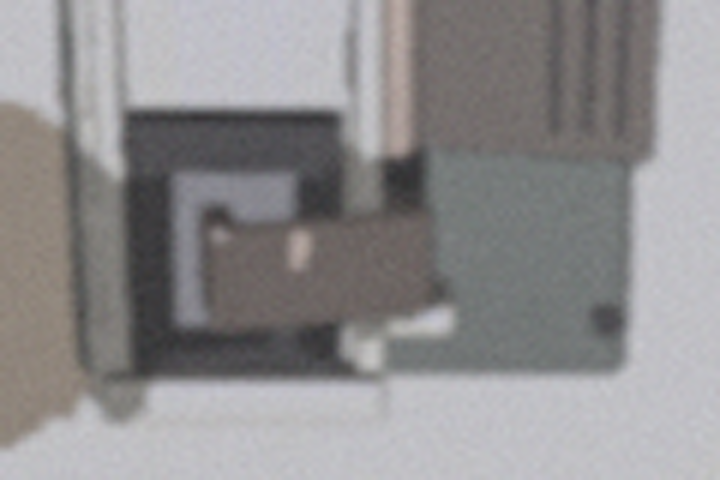

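```bash
python3 -c "
from bench import *
print(finish_job())"
```

```text
the job is handed in; nothing more can be done
None
```

The job is done and handed in at about 13 s of the 42 s allowed. No verdict came back.

- **Pressing and pushing:** One fingertip pressed the paddle down close to its stop and the lip rose well clear. The other fingertip pushed the carrier about 56 mm along the channel beneath it.
- **Reaching home:** At the end the last 3 mm of commanded push gave only about 1 mm of motion. The wrist's force along x rose from about 5 N to 10.5 N, which I took as contact with the end stop.
- **Release:** I backed off, let the clip down and raised the arm well clear of the stage.

**Last checks:** In the final wrist and scene pictures the carrier lies flat and straight, its far edge level with the end stop. The lip sits on it, and the paddle is back up part-way. The wrist force is about zero. The tape roll, dish, pen and timer look unmoved; the bottle is cut off at the frame edge.

- **Not measured:** I had no direct reading of the clip angle or the clamping force; those I judged only from the pictures.
- **Disagreements:** The camera estimates of the stage position differed by about 3 mm, and those of the carrier's start by about 4 mm. I therefore found the end stop by force rather than by position. While pushing, the upward force on the tool was 11–16 N, more than the 7.5 N expected for the paddle, probably from pressing against its stop.

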